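Tighten and pin the castle nut of the pipe bender

ROBOT

A 6-joint arm with a two-finger parallel gripper is mounted at the origin on the work surface. World frame = base frame: x ahead of the robot, y to its left, z up, the work surface at z = 0. Lengths are in m, angles in rad, forces in N, time in s.
With the tool pointing down it reaches from about 0.35 to 0.775 m from the base axis. Payload 7.3 kg.
Tool frame: the origin (TCP) lies between the finger pads; the fingertips stand 8 mm ahead of it and the grasp point (between the pads) lies 11 mm behind it (robot.nose_length is the distance from the TCP to the fingertips, in m); z points along the fingers, y is the line along which they close (so a half turn about z gives the same grasp; the last joint's range is limited). The gripper opens to 92 mm and grips with 3 to 60 N. Pads are 19 mm wide; open, the fingers measure 130 mm over their backs; the gripper's body (75 mm by 190 mm) begins 47 mm behind the grasp point.
Start: joints at [-1.486, 0.342, 1.524, -0, 1.275, -0.146], TCP at [0.12, -0.511, 0.207] pointing down, gripper open.
Joint ranges: [-2.53, 2.53], [-0.77, 2.02], [0.04, 2.7], [-1, 4.14], [0.28, 2.66], [-3.11, 3.11]. Speed limits (rad/s): [2.57, 2.57, 3.14, 3.14, 3.14, 3.14].

INTERFACE

Orientations are given as [roll, pitch, yaw] about the fixed x, y, z axes, in that order (R = Rz(yaw) Ry(pitch) Rx(roll)).
In Python, from cell import robot gives the robot as it stands. The module is installed in compiled form; this text tells all that it offers.
- The arm moves only by the shell command python3 -m jog 'ROWS' [FORCE]. ROWS is JSON, a list that holds one entry, the list of rows, each a list of 5 numbers: the gripper's target within -1 to 1 (fully open at 1, half-way at 0, shut at -1), then the shift along the tool's x, y, z in m, then the turn about the tool's z in rad. A call has 1 to 5 rows; each row is the pose to reach, as a shift and turn from the pose commanded when the call began, along the tool's axes at that moment; what a row does not reach only later rows make up. A row lasts 1/12 s, in which the tool goes at most 41.7 mm and 7.16 degrees, less where a joint would pass 70% of its speed; a pose out of reach is approached as far as the arm can. A call with a gripper value outside its range is refused whole. The fingers move at their own pace and stop on an object; FORCE is the grip in N (left out, the last holds). Time passes only in rows, so rows that repeat a pose let the fingers close. It gives the time, the measured TCP pose, the force, the opening and the grip force at its end, in the units of the state.
- robot.observe(): the state, without advancing time (a new reading comes with each control period).
- robot.read_camera(name): name is "side" or "top"; returns the picture (400x640x3 uint8, red, green, blue); there is no depth.
- robot.camera_model(name): a dict with "camera_matrix" (3x3 intrinsics, pixels), "dist_coeffs" ([k1, k2, p1, p2, k3] as OpenCV has them; the pictures are not rectified), "position" and "attitude" of the camera in the world. Camera axes: x right, y down, z forward; pixel columns grow to the right and rows downward; lengths in m; the calibration is good to about 2 mm. A picture is of the moment at which its call begins. camera_model takes no time and is no camera call.
- robot.hand_in(): hands the job in; it is judged then, once.
The state is a dict: "time": time; "qpos": joint angles; "qvel": joint speeds; "joint_efforts": joint torques, N m; "tool_pos": TCP position; "tool_rot": TCP orientation; "contact_force": force on the tool from outside, world axes, zero at the start; "torque": the same for the moment, N m; "opening": finger opening in m; "grip_force": force on a finger pad.
Only numpy, scipy, OpenCV 4.12 (cv2) and the standard library are available. Lean on these libraries where they do the work, as an engineer would, in place of code of your own. Each camera call takes 0.05 s, during which the arm holds its last target. There are 200 camera calls.

TASK

Do up the castle nut on top of the pipe bender clockwise until you feel it bite on the spring washers, then carry on only as far as the very next slot that lines up with the cross hole in the spindle. Take the locking pin from the bench and ease it through slot and hole, without forcing it, until its eye is right up against the nut, and let go. Leave the other fittings on the bench where they lie.

Things in the scene. Friction and masses are not known exactly. Their poses are not given: they have to be found in the camera images.
- nut: Steel castle nut on the bender's upright spindle: hexagon 46 mm across flats, 6 to 30 mm above its origin; crown 41 mm across, 30 to 42 mm above it, with six slots 7 mm wide, 12 mm deep, one over the middle of each flat. Origin on the axis, 84 mm above the bench; z up, x through a slot and square to the flat below it (repeats every 60 degrees). Tightens clockwise seen from above; stays where left.
- nut_foot (a point): Centre of the nut's underside. The nut starts loose, an unmeasured 14 to 120 degrees before it bites on the spring washers, turning with some 0.05 N m; from the bite on it takes some 0.7 N m. The wanted slot comes 14 to 49 degrees after the bite. This point sinks 0.56 mm per radian of tightening (z = 90.0 mm at the bite), too little for the noise of its reading: the bite has to be felt.
- spindle: The bender's spindle, 30 mm thick, fixed; it stands out to 51 mm above its origin, which is on the axis 84 mm above the bench, on the hub of the 130 mm grooved wheel. z up, x along its cross hole. Hub and washers under the nut are 44 mm across, narrower than the nut; the wheel's flat face is 22 mm below the hexagon, so fingers fit beside two opposite flats.
- hole (a point): Centre of the 7 mm cross hole, on the spindle's axis 36.5 mm above the spindle's origin, 120.5 mm above the bench, level with the crown's slots (its lower edge 3 mm above the top of the hexagon). x along the hole, which is open at both ends: the pin may go in from either. A screwdriver slot in the spindle's end runs the same way.
- pin: Loose steel locking pin, 35 g, lying level: a rod 5 mm thick, 54 mm long, its last 8 mm tapered to a 2 mm nose, and behind it a flat-sided strap eye (oblong loop) 32 mm long, 14 mm wide, 10 mm high, to grip it by. Origin on the rod's axis where the eye begins, 5 mm above the bench; x to the nose, z up. Home, the eye bears on the crown, the origin 20 mm from the spindle's axis.
- pin_tip (a point): Nose of the pin, 54 mm along x from its origin.
- angle_stop: Bronze angle stop valve lying on its side, about 85 x 45 x 32 mm; not needed. Origin under its middle, on the bench.
- flange0: Nickel shower flange, a domed ring 64 mm across and 13 mm high with a 21 mm bore; not needed. Origin under its middle, on the bench.
- flange1: A second nickel shower flange like the first; not needed. Origin under its middle, on the bench.
- iron_plug: Rust-spotted iron pipe plug, 33 mm across, 33 mm high, with a square head; not needed. Origin under its middle, on the bench.
- spare_nut: Plain (slotless) dark hexagon nut, 36 mm across flats, 18 mm high; not needed. Origin under its middle, on the bench.
- spanner: Open-ended spanner, 200 mm long, lying flat; not needed. Origin under its middle, on the bench.
- offcut: Offcut of 22 mm copper pipe, 110 mm long, lying; not needed. Origin under its middle, on the bench.

How it is judged:
By the outcome, as a careful person would: the job done as asked, in the order asked, and still so for the second after the job is handed in, with the robot touching nothing.
It also fails if it takes over 67 s, if anything falls off the work surface, if the arm or the gripper's body presses on something with over 40 N, if the wrist force passes 120 N, or if a joint passes its speed limit or range.

## Working session

There is one attempt and no reset: what is moved stays moved. The work goes in short steps, Python scripts to look and compute and a shell command to move; the robot and the scene stay as the last step left them, time stands still between calls to the robot, and variables do not carry over. Pictures are saved under pics/ and viewed, at most 10 in all, crops included, and the job is handed in when it is done.

```bash
mkdir -p pics; ls; python3 - <<'E'
from cell import robot
import cv2
for n in("top","side"):
    im=robot.read_camera(n); cv2.imwrite(f"pics/{n}0.png",im[:,:,::-1])
    m=robot.camera_model(n); print(n,m)
print(robot.observe())
E
```

```text
pics
top {'camera_matrix': array([[375.93705185,   0.        , 328.43649801],
       [  0.        , 375.93705185, 201.04682433],
       [  0.        ,   0.        ,   1.        ]]), 'dist_coeffs': array([-0.05057569,  0.        ,  0.        ,  0.        ,  0.        ]), 'position': array([ 0.53383937, -0.06579578,  0.85817945]), 'attitude': array([-3.04636689,  0.03888097, -1.59947681])}
side {'camera_matrix': array([[467.4842908 ,   0.        , 317.68744596],
       [  0.        , 467.4842908 , 209.19546084],
       [  0.        ,   0.        ,   1.        ]]), 'dist_coeffs': array([-0.05295511,  0.        ,  0.        ,  0.        ,  0.        ]), 'position': array([0.5396046 , 0.56993646, 0.65655515]), 'attitude': array([-2.29991785,  0.00752606, -3.07005754])}
{'time': 0.1, 'qpos': array([-1.48599180e+00,  3.42644534e-01,  1.52487983e+00, -1.47869726e-05,
        1.27540282e+00, -1.45968897e-01]), 'qvel': array([ 3.37500239e-04,  3.75949016e-06, -1.96908456e-03, -1.79100306e-04,
        6.21732196e-04,  3.08032784e-04]), 'joint_efforts': array([ 1.41577493e-03, -4.32004380e+01, -2.44694084e+01,  7.19099189e-02,
        5.25669276e-02, -5.29134206e-05]), 'tool_pos': array([ 0.12008462, -0.51070075,  0.20683344]), 'tool_rot': array([-3.14027026e+00, -1.80117860e-04,  2.30777620e-01]), 'contact_force': array([-0.28085228, -0.19001688, -1.60902216]), 'torque': array([-0.05681326, -0.02205105, -0.00818875]), 'grip_force': 0.0, 'opening': 0.0916630361801299}
```

View pics/top0.png

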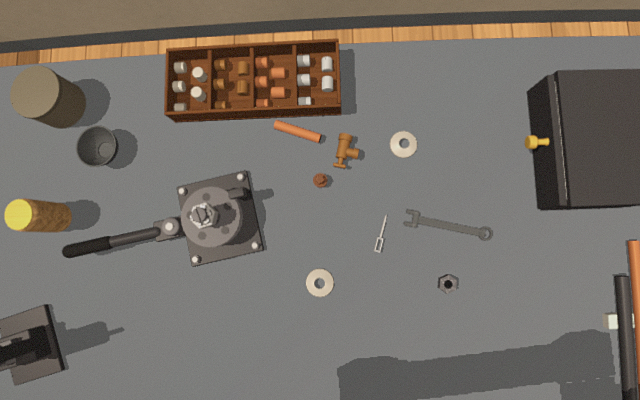

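View pics/side0.png

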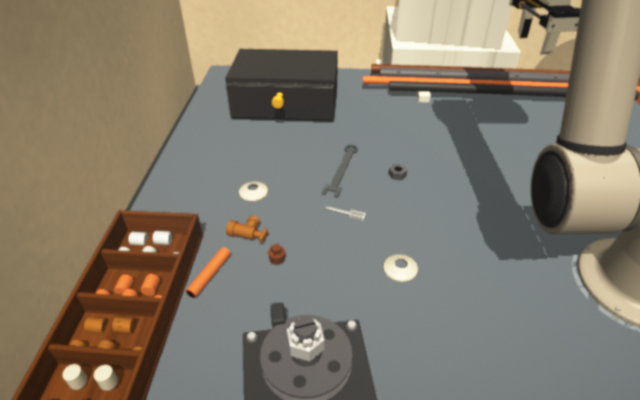

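The top view shows the castle nut at about (203,216) and the pin from its eye (379,246) to its nose (386,216). In the side view the nut is at (305,338) and the pin at (327,207)-(364,215). I'll enlarge both.

```bash
cat > h.py <<'E'
import numpy as np, cv2
from scipy.spatial.transform import Rotation as R
from cell import robot
def ray(n,uv):
    m=robot.camera_model(n)
    p=cv2.undistortPoints(np.array([[uv]],float),m["camera_matrix"],m["dist_coeffs"])[0,0]
    return m["position"],R.from_euler("xyz",m["attitude"]).apply([p[0],p[1],1])
def at(n,uv,z):
    o,d=ray(n,uv); return o+d*(z-o[2])/d[2]
def pix(n,P):
    m=robot.camera_model(n); Rc=R.from_euler("xyz",m["attitude"]).inv()
    q=Rc.apply(np.atleast_2d(P)-m["position"])
    return cv2.projectPoints(q,np.zeros(3),np.zeros(3),m["camera_matrix"],m["dist_coeffs"])[0][:,0]
def crop(im,c,w,h,s):
    x,y=int(c[0]-w/2),int(c[1]-h/2)
    return cv2.resize(im[y:y+h,x:x+w],None,fx=s,fy=s,interpolation=cv2.INTER_CUBIC)[:,:,::-1]
E
python3 - <<'E'
from h import *
t=cv2.imread("pics/top0.png")[:,:,::-1]; s=cv2.imread("pics/side0.png")[:,:,::-1]
a=crop(t,(203,216),40,40,10); b=crop(t,(382,233),40,50,8)[:400]
c=crop(s,(305,340),40,50,8)[:,:]; 
b=cv2.copyMakeBorder(b,0,400-b.shape[0],0,0,0) if b.shape[0]<400 else b
cv2.imwrite("pics/c1.png",np.hstack([a,b])); 
print(at("top",(203,216),.126),at("side",(305,326),.13),at("top",(378,252),.005),at("top",(386,215),.005),at("side",(327,207),.005),at("side",(365,216),.005))
E
```

```text
[0.58284889 0.21092683 0.126     ] [0.58586183 0.21505957 0.13      ] [ 0.49784205 -0.14295892  0.005     ] [ 0.58038438 -0.16433588  0.005     ] [ 0.57757817 -0.16536503  0.005     ] [ 0.49797339 -0.14239813  0.005     ]
```

View pics/c1.png

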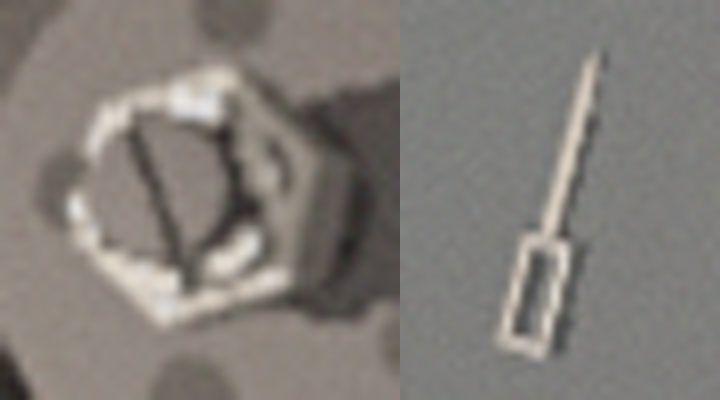

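The enlarged top crop shows the spindle's screwdriver slot from about (195.9,208.5) to (201.3,224.0). The hexagon's corners are at about (205.5,202), (212,225) and (199,228). The pin's eye centre is at about (378.4,244.4) and its nose at (386.2,214.5). I'll check this with a model overlay.

```bash
cat >> h.py <<'E'
def poly(n,r,k,z,c,yaw,off):
    a=np.arange(k)*2*np.pi/k+yaw+off
    return pix(n,np.c_[c[0]+r*np.cos(a),c[1]+r*np.sin(a),np.full(k,z)])
def overlay(n,c,yn,ys,dz=.0005,half=20,s=10,file=None,im=None):
    if im is None: im=robot.read_camera(n)
    ctr=np.round(pix(n,[[c[0],c[1],.12]])[0]); ctr[1]=min(ctr[1],399-half)
    a=crop(im,ctr,2*half,2*half,s).copy(); raw=a.copy()
    f=lambda p:np.round((p-(ctr-half)+.5)*s-.5).astype(np.int32)[None]
    cv2.polylines(a,f(poly(n,.023/np.cos(np.pi/6),6,.114+dz,c,yn,np.pi/6)),True,(0,255,0),1)
    cv2.polylines(a,f(poly(n,.0205,48,.126+dz,c,0,0)),True,(255,255,0),1)
    cv2.polylines(a,f(poly(n,.015,48,.135,c,0,0)),True,(0,0,255),1)
    cv2.polylines(a,f(poly(n,.015,2,.135,c,ys,0)),True,(255,0,255),1)
    for p in f(poly(n,.0205,6,.126+dz,c,yn,0))[0]: cv2.circle(a,tuple(map(int,p)),4,(0,0,255),1)
    cv2.imwrite(file,np.hstack([raw,a]))
E
python3 - <<'E'
from h import *
def im(n): return cv2.imread(f"pics/{n}0.png")[:,:,::-1]
e=[at("top",p,.135) for p in [(195.85,208.55),(201.25,224.05)]]; d=e[0]-e[1]; ys=np.arctan2(d[1],d[0])
c=(e[0]+e[1])/2
k=[at("top",p,.1145) for p in [(205.5,202),(217.5,211),(212,224.5),(199,228)]]
print(c,np.degrees(ys),np.linalg.norm(d))
from scipy.optimize import least_squares
def res(v):
    P=poly("top",.023/np.cos(np.pi/6),6,.1145,v[:2],v[2],np.pi/6)
    return np.array([np.min(np.linalg.norm(P-q,axis=1)) for q in [(205.5,202),(217.5,211),(212,224.5),(199,228)]])
best=min((least_squares(res,[c[0],c[1],y]) for y in np.radians([-25,-5,15,30])),key=lambda r:r.cost)
print(best.x,np.degrees(best.x[2])%60,best.cost)
overlay("top",c[:2],best.x[2],ys,file="pics/o1.png",im=im("top"))
overlay("side",c[:2],best.x[2],ys,file="pics/o2.png",im=im("side"))
cv2.imwrite("pics/o.png",np.vstack([cv2.imread("pics/o1.png"),cv2.imread("pics/o2.png")])[:,:] if 0 else cv2.resize(np.vstack([cv2.imread("pics/o1.png"),cv2.imread("pics/o2.png")]),(600,600)))
g=at("top",(378.4,244.4),.005);t=at("top",(386.2,214.5),.005);w=t-g
print("pin eye",g,"nose",t,np.linalg.norm(w),np.degrees(np.arctan2(w[1],w[0])))
E
```

```text
[0.58195769 0.21651101 0.135     ] 19.635448979440266 0.03272365786872525Traceback (most recent call last):
  File "<stdin>", line 11, in <module>
  File "<stdin>", line 11, in <genexpr>
    return func(*args, **kwargs)
    result = trf(vector_fun.fun, vector_fun.jac, x0, f0, J0, lb, ub, ftol, xtol,
                 gtol, max_nfev, x_scale, loss_function, tr_solver,
                 tr_options.copy(), verbose, callback=callback_wrapped)
    return trf_no_bounds(
        fun, jac, x0, f0, J0, ftol, xtol, gtol, max_nfev, x_scale,
        loss_function, tr_solver, tr_options, verbose, callback=callback)
    J = jac(x)
    self._update_jac()
    ~~~~~~~~~~~~~~~~^^
    self.J = self.jac_wrapped(xp_copy(self.x), f0=self.f)
             ~~~~~~~~~~~~~~~~^^^^^^^^^^^^^^^^^^^^^^^^^^^^
    J, dct = approx_derivative(
             ~~~~~~~~~~~~~~~~~^
        self.fun,
        ^^^^^^^^^
    ...<2 lines>...
        **self.finite_diff_options,
        ^^^^^^^^^^^^^^^^^^^^^^^^^^^
    )
    ^
    J, _nfev = _dense_difference(fun_wrapped, x0, f0, h,
               ~~~~~~~~~~~~~~~~~^^^^^^^^^^^^^^^^^^^^^^^^
                             use_one_sided, method,
                             ^^^^^^^^^^^^^^^^^^^^^^
                             mf)
                             ^^^
    df = [f_eval - f0 for f_eval in f_evals]
                                    ^^^^^^^
    f = np.atleast_1d(self.fun(x, *self.args, **self.kwargs))
                      ~~~~~~~~^^^^^^^^^^^^^^^^^^^^^^^^^^^^^^
    return np.atleast_1d(self.fun(x))
                         ~~~~~~~~^^^
    return self.f(x, *self.args, **self.kwargs)
           ~~~~~~^^^^^^^^^^^^^^^^^^^^^^^^^^^^^^
  File "<stdin>", line 9, in res
  File "h.py", line 19, in poly
    return pix(n,np.c_[c[0]+r*np.cos(a),c[1]+r*np.sin(a),np.full(k,z)])
  File "h.py", line 11, in pix
    m=robot.camera_model(n); Rc=R.from_euler("xyz",m["attitude"]).inv()
ValueError: time passes only in moves, steps and waits
```

```bash
sed -i 's/robot.camera_model(n)/CM(n)/; s/^from cell import robot/from cell import robot\nimport functools\nCM=functools.cache(lambda n: robot.camera_model(n))/' h.py
python3 - <<'E'
from h import *
from scipy.optimize import minimize
def im(n): return cv2.imread(f"pics/{n}0.png")[:,:,::-1]
e=[at("top",p,.135) for p in [(195.85,208.55),(201.25,224.05)]]; d=e[0]-e[1]; ys=np.arctan2(d[1],d[0])
c=(e[0]+e[1])/2
Q=np.array([(205.5,202),(217.5,211),(212,224.5),(199,228)])
def res(v):
    P=poly("top",.023/np.cos(np.pi/6),6,.1145,v[:2]/100,v[2],np.pi/6)
    return sum(np.min(((P-q)**2).sum(1)) for q in Q)
best=min((minimize(res,[c[0]*100,c[1]*100,y],method="Nelder-Mead") for y in np.radians([-25,-5,15,30])),key=lambda r:r.fun)
print(best.x,np.degrees(best.x[2])%60,best.fun)
c=(c[:2]+best.x[:2]/100)/2; print(c)
overlay("top",c,best.x[2],ys,file="pics/o1.png",im=im("top"))
overlay("side",c,best.x[2],ys,half=25,s=8,file="pics/o2.png",im=im("side"))
cv2.imwrite("pics/o.png",cv2.resize(np.vstack([cv2.imread("pics/o1.png"),cv2.imread("pics/o2.png")]),(600,600)))
g=at("top",(378.4,244.4),.005);t=at("top",(386.2,214.5),.005);w=t-g
print("pin eye",g,"nose",t,np.linalg.norm(w),np.degrees(np.arctan2(w[1],w[0])))
E
```

```text
[58.564378   21.49936173  0.25237291] 14.459902605895072 5.692769002805109
[0.58380073 0.21575231]
pin eye [ 0.51478095 -0.14452602  0.005     ] nose [ 0.58150202 -0.16483527  0.005     ] 0.06974357115770072 -16.929738891139724
```

View pics/o.png

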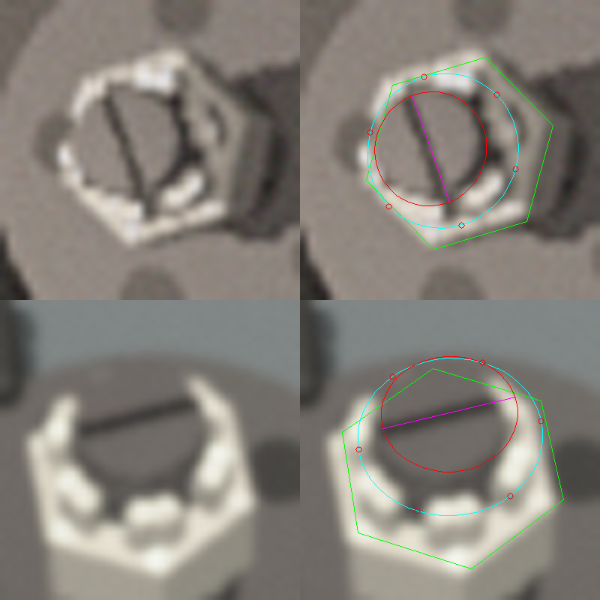

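The side overlay confirms the nut's yaw of about 14.5° (repeating every 60°) and the hole's yaw of about 19.6°. The nut appears about 2 mm further +x than the model, so I take the axis as (0.586, 0.217). From the start, alignment comes at about 55° or 115° of clockwise turn. Next I move above the nut.

```bash

python3 -m jog '[[[1,0.025,-0.024,-0.04,0],[1,0.05,-0.048,-0.04,0],[1,0.075,-0.072,-0.04,0],[1,0.1,-0.096,-0.04,0],[1,0.124,-0.12,-0.04,0]]]'
python3 -m jog '[[[1,0.025,-0.024,0,0],[1,0.05,-0.048,0,0],[1,0.075,-0.072,0,0],[1,0.1,-0.096,0,0],[1,0.124,-0.12,0,0]]]'
python3 -m jog '[[[1,0.025,-0.024,0,0],[1,0.05,-0.048,0,0],[1,0.075,-0.072,0,0],[1,0.1,-0.096,0,0],[1,0.124,-0.12,0,0]]]'
python3 -m jog '[[[1,0.025,-0.024,0,0],[1,0.05,-0.048,0,0],[1,0.075,-0.072,0,0],[1,0.1,-0.096,0,0],[1,0.124,-0.12,0,0]]]'
python3 -m jog '[[[1,0.025,-0.024,0,0],[1,0.05,-0.048,0,0],[1,0.075,-0.072,0,0],[1,0.1,-0.096,0,0],[1,0.124,-0.12,0,0]]]'
python3 -m jog '[[[1,0,0,0,-0.12],[1,0,0,0,-0.24],[1,0,0,0,-0.36],[1,0,0,0,-0.48],[1,0,0,0,-0.6]]]'
python3 -m jog '[[[1,0,0,0,-0.12],[1,0,0,0,-0.24],[1,0,0,0,-0.36],[1,0,0,0,-0.48],[1,0,0,0,-0.6]]]'
python3 -m jog '[[[1,0,0,0,-0.12],[1,0,0,0,-0.24],[1,0,0,0,-0.36],[1,0,0,0,-0.39]]]'
cat >> h.py <<'E'
def go(xyz,yawdeg):
    s=robot.observe(); p=np.array(s["tool_pos"]); r=R.from_euler("xyz",s["tool_rot"])
    y=s["tool_rot"][2]; dy=(np.radians(yawdeg)-y+np.pi)%(2*np.pi)-np.pi
    print("now",p.round(4),"yaw",np.degrees(y).round(2),"q6",s["qpos"][5].round(3),"shift",r.inv().apply(np.array(xyz)-p).round(4),"turn",round(-dy,4),"t",s["time"])
E
python3 -c "
from h import *
go((.586,.217,.2),104.5)"
```

```text
time: 0.52
tool_pos: [0.2139, -0.3642, 0.2473]
tool_rot: [-3.141, -0.0, 0.23]
contact_force: [1.1, -0.2, 0.2]
opening: 0.0917
grip_force: 0.0
time: 0.93
tool_pos: [0.3071, -0.219, 0.2473]
tool_rot: [-3.141, 0.0, 0.23]
contact_force: [1.0, -0.9, 0.7]
opening: 0.0921
grip_force: 0.0
time: 1.35
tool_pos: [0.4004, -0.0738, 0.2473]
tool_rot: [-3.142, 0.0, 0.231]
contact_force: [0.3, -0.7, -0.1]
opening: 0.092
grip_force: 0.0
time: 1.77
tool_pos: [0.4936, 0.0714, 0.247]
tool_rot: [3.142, 0.001, 0.231]
contact_force: [-0.0, -0.0, 0.2]
opening: 0.0918
grip_force: 0.0
time: 2.18
tool_pos: [0.5869, 0.2164, 0.2468]
tool_rot: [3.141, 0.001, 0.231]
contact_force: [1.0, -0.8, 1.3]
opening: 0.092
grip_force: 0.0
time: 2.6
tool_pos: [0.5862, 0.2149, 0.2466]
tool_rot: [-3.141, 0.001, 0.837]
contact_force: [0.5, 0.0, 0.2]
opening: 0.0916
grip_force: 0.0
time: 3.02
tool_pos: [0.5862, 0.2148, 0.2468]
tool_rot: [-3.14, 0.001, 1.437]
contact_force: [0.2, -0.0, 0.4]
opening: 0.0919
grip_force: 0.0
time: 3.35
tool_pos: [0.5862, 0.2147, 0.2468]
tool_rot: [-3.14, 0.0, 1.827]
contact_force: [0.9, 1.0, 0.2]
opening: 0.0917
grip_force: 0.0
now [0.5862 0.2147 0.2468] yaw 104.68 q6 -0.028 shift [0.0022 0.0005 0.0468] turn 0.0032 t 3.35
```

```bash

python3 -m jog '[[[1,0.002,0,0.02,0],[1,0.002,0,0.04,0],[1,0.002,0,0.06,0],[1,0.002,0,0.08,0],[1,0.002,0,0.1,0]]]'
python3 -m jog '[[[1,0,0,0.012,0],[1,0,0,0.024,0],[1,0,0,0.036,0],[1,0,0,0.048,0],[1,0,0,0.055,0]]]'
python3 -m jog '[[[-0.2,0,0,0,0],[-0.2,0,0,0,0],[-0.2,0,0,0,0],[-0.2,0,0,0,0],[-0.2,0,0,0,0]]]' 10
python3 -m jog '[[[-0.2,0,0,0,0],[-0.2,0,0,0,0],[-0.2,0,0,0,0],[-0.2,0,0,0,0],[-0.2,0,0,0,0]]]' 10
python3 -c "
from h import *
go((.586,.217,.092),104.5);print(robot.observe()['torque'])"
```

```text
time: 3.77
tool_pos: [0.5855, 0.2167, 0.146]
tool_rot: [-3.141, 0.0, 1.821]
contact_force: [0.5, -0.0, -0.2]
opening: 0.0918
grip_force: 0.0
time: 4.18
tool_pos: [0.585, 0.2165, 0.0904]
tool_rot: [-3.139, 0.0, 1.821]
contact_force: [0.1, -0.2, -0.1]
opening: 0.0918
grip_force: 0.0
time: 4.6
tool_pos: [0.5863, 0.2169, 0.0931]
tool_rot: [3.14, 0.0, 1.821]
contact_force: [-0.1, -1.1, -0.5]
opening: 0.0632
grip_force: 0.0
time: 5.02
tool_pos: [0.5865, 0.2169, 0.0928]
tool_rot: [3.14, 0.0, 1.821]
contact_force: [2.1, 1.1, 1.8]
opening: 0.0455
grip_force: 10.0
now [0.5865 0.2169 0.0928] yaw 104.32 q6 -0.018 shift [ 0.0002 -0.0005  0.0008] turn -0.0031 t 5.0167
[ 0.17869804 -0.46424577  0.03467648]
```

The jaws read 45.5 mm across the flats and the wrench is small, so the grip is well centred. Alignment comes only at about 55° or 115°, and it follows the bite by 14–49°. So I turn to about 40° in steps and watch the torque.

```bash
T='from h import *
s=robot.observe();print("YAW",np.degrees(s["tool_rot"][2]).round(2),"tau",s["torque"].round(3),"j6",s["joint_efforts"][5].round(3))'
python3 -m jog '[[[-0.2,0,0,0,0],[-0.2,0,0,0,0],[-0.2,0,0,0,0]]]' 60; python3 -c "$T"
python3 -m jog '[[[-0.2,0,0,0,0.05],[-0.2,0,0,0,0.1],[-0.2,0,0,0,0.15]]]'|grep force; python3 -c "$T"
python3 -m jog '[[[-0.2,0,0,0,0.05],[-0.2,0,0,0,0.1],[-0.2,0,0,0,0.15]]]'|grep force; python3 -c "$T"
python3 -m jog '[[[-0.2,0,0,0,0.05],[-0.2,0,0,0,0.1],[-0.2,0,0,0,0.15]]]'|grep force; python3 -c "$T"
python3 -m jog '[[[-0.2,0,0,0,0.05],[-0.2,0,0,0,0.1],[-0.2,0,0,0,0.15]]]'|grep force; python3 -c "$T"
python3 -m jog '[[[-0.2,0,0,0,0.04],[-0.2,0,0,0,0.08],[-0.2,0,0,0,0.1]]]'|grep force; python3 -c "$T"
```

```text
time: 5.27
tool_pos: [0.5866, 0.2169, 0.0927]
tool_rot: [3.14, 0.0, 1.821]
contact_force: [2.9, 0.2, 1.4]
opening: 0.0427
grip_force: 59.9
YAW 104.32 tau [ 0.185 -0.767  0.034] j6 0.023
contact_force: [2.5, 0.6, 1.2]
grip_force: 59.9
YAW 95.59 tau [ 0.131 -0.653  0.061] j6 -0.746
contact_force: [2.0, 0.8, 2.2]
grip_force: 59.9
YAW 87.0 tau [ 0.123 -0.578  0.031] j6 -0.737
contact_force: [3.0, 0.6, 2.5]
grip_force: 59.9
YAW 78.41 tau [ 0.141 -0.445  0.03 ] j6 -0.736
contact_force: [1.7, 1.2, 3.8]
grip_force: 59.9
YAW 69.81 tau [ 0.097 -0.333  0.091] j6 -0.736
contact_force: [1.1, 0.9, 3.8]
grip_force: 59.9
YAW 64.12 tau [ 0.199 -0.225  0.095] j6 0.021
```

```bash
T='from h import *
s=robot.observe();print("YAW",np.degrees(s["tool_rot"][2]).round(2),"tau",s["torque"].round(3),"j6",s["joint_efforts"][5].round(3))
import sys
if len(sys.argv)>1: cv2.imwrite("pics/turn.png",crop(robot.read_camera("side"),(300,320),160,150,4))'
python3 -m jog '[[[-0.2,0,0,0,0.04],[-0.2,0,0,0,0.08]]]'|grep force; python3 -c "$T" 1
```

```text
contact_force: [0.5, 1.5, 4.8]
grip_force: 59.9
YAW 59.55 tau [ 0.224 -0.156  0.067] j6 -0.617
```

View pics/turn.png

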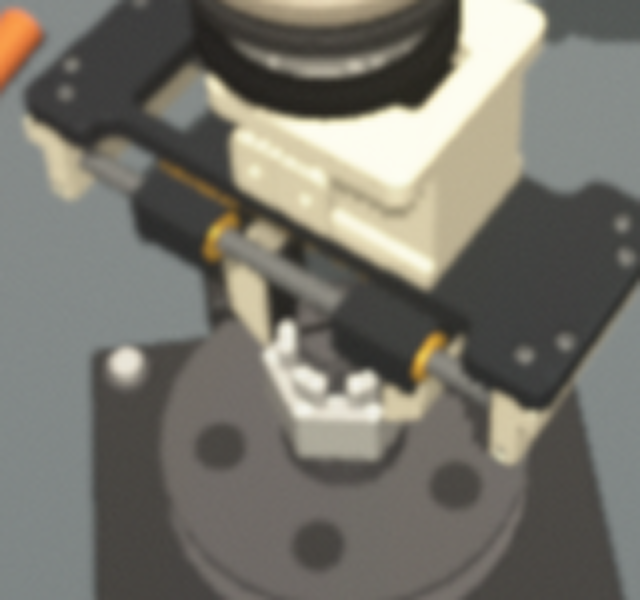

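The picture shows the nut at (335,410) held between the pads and turned with them, flat facing the camera. It is still loose at 45°, so the 55° alignment is ruled out and 115° is the target. I turn on in steps.

```bash
T='from h import *
s=robot.observe();print("YAW",np.degrees(s["tool_rot"][2]).round(2),"tau",s["torque"].round(3),"f",s["contact_force"].round(1))'
for i in 1; do python3 -m jog '[[[-0.2,0,0,0,0.05],[-0.2,0,0,0,0.1],[-0.2,0,0,0,0.15]]]'>/dev/null; python3 -c "$T"
python3 -m jog '[[[-0.2,0,0,0,0.05],[-0.2,0,0,0,0.1],[-0.2,0,0,0,0.15]]]'>/dev/null; python3 -c "$T"
python3 -m jog '[[[-0.2,0,0,0,0.05],[-0.2,0,0,0,0.1]]]'>/dev/null; python3 -c "$T"
python3 -m jog '[[[-0.2,0,0,0,0.05],[-0.2,0,0,0,0.1]]]'>/dev/null; python3 -c "$T"
python3 -m jog '[[[-0.2,0,0,0,0.05],[-0.2,0,0,0,0.1]]]'>/dev/null; python3 -c "$T"
python3 -m jog '[[[-0.2,0,0,0,0.05],[-0.2,0,0,0,0.1]]]'>/dev/null; python3 -c "$T"
done
```

```text
YAW 50.98 tau [0.329 0.015 0.041] f [0.2 0.6 5.1]
YAW 42.39 tau [ 0.35  -0.025  0.014] f [-0.6  1.4  4.2]
YAW 36.66 tau [0.473 0.136 0.048] f [-1.1  2.7  4.9]
YAW 30.93 tau [0.482 0.142 0.056] f [-0.8  1.9  5.1]
YAW 25.2 tau [0.582 0.164 0.058] f [-0.7  2.8  4.1]
YAW 19.47 tau [0.616 0.132 0.056] f [-0.4  3.4  4.6]
```

```bash
T='from h import *
s=robot.observe();print("YAW",np.degrees(s["tool_rot"][2]).round(2),"tau",s["torque"].round(3),"f",s["contact_force"].round(1),"q6",s["qpos"][5].round(2))'
python3 -m jog '[[[-0.2,0,0,0,0.04],[-0.2,0,0,0,0.08]]]'>/dev/null; python3 -c "$T"
python3 -m jog '[[[-0.2,0,0,0,0.04],[-0.2,0,0,0,0.08]]]'>/dev/null; python3 -c "$T"
python3 -m jog '[[[-0.2,0,0,0,0.04],[-0.2,0,0,0,0.08]]]'>/dev/null; python3 -c "$T"
```

```text
YAW 14.91 tau [0.725 0.216 0.028] f [-1.   2.9  5.6] q6 1.54
YAW 10.38 tau [0.809 0.196 0.738] f [-1.   3.6  4.3] q6 1.62
YAW 5.83 tau [0.795 0.127 0.654] f [-0.7  3.5  3.9] q6 1.7
```

The bite came between 89.4° and 93.9° of turn: the torque jumped from 0.03 to 0.74 N m. The next alignment is at about 115°, tool yaw about −10.4°. First I refine the hole's yaw from the first pictures.

```bash
python3 - <<'E'
from h import *
for n in("top","side"):
    g=cv2.imread(f"pics/{n}0.png",0).astype(float); c=pix(n,[[.586,.217,.135]])[0]
    e=[pix(n,[[.586+k*.0141,.217+k*.005,.135]])[0] for k in(-.7,.7)]
    P=[]
    ax=1 if n=="top" else 0
    lo,hi=sorted((e[0][ax],e[1][ax]))
    for i in range(int(np.ceil(lo)),int(hi)+1):
        f=(i-e[0][ax])/(e[1][ax]-e[0][ax]); o=(e[0]+f*(e[1]-e[0]))[1-ax]
        j=np.arange(int(round(o))-5,int(round(o))+6); v=g[i,j] if ax==1 else g[j,i]
        m=j[2+np.argmin(v[2:-2])]; jj=np.arange(m-2,m+3); v=g[i,jj] if ax==1 else g[jj,i]
        w=np.clip(np.median(np.r_[v.max()])-v,0,None); q=(jj*w).sum()/w.sum()
        P.append((q,i) if ax==1 else (i,q))
    P=np.array(P); W=np.array([at(n,p,.135) for p in P])[:,:2]
    k=np.polyfit(W[:,0],W[:,1],1); r=W[:,1]-np.polyval(k,W[:,0])
    k2=np.polyfit(*W[abs(r)<2*r.std()].T,1)
    print(n,c,"yaw",np.degrees(np.arctan(k[0])),np.degrees(np.arctan(k2[0])),"rms mm",r.std()*1e3,len(P),"y at x=.586",np.polyval(k2,.586))
E
```

```text
top [198.30481344 214.23524251] yaw 21.01789110686263 21.01789110686263 rms mm 0.21857276286077457 10 y at x=.586 0.21784954343504243
side [304.66169484 325.05564984] yaw 20.877307353102353 21.18150184343025 rms mm 0.10214069163918671 16 y at x=.586 0.21687966943132053
```

Both cameras give a hole yaw of 21.0°, so the target tool yaw is −9.0°. That is 0.259 rad further.

```bash
T='from h import *
s=robot.observe();print("YAW",np.degrees(s["tool_rot"][2]).round(2),"p",s["tool_pos"].round(4),"tau",s["torque"].round(3),"f",s["contact_force"].round(1),"q6",s["qpos"][5].round(2))'
python3 -m jog '[[[-0.2,0,0,0,0.06],[-0.2,0,0,0,0.12],[-0.2,0,0,0,0.18],[-0.2,0,0,0,0.24],[-0.2,0,0,0,0.259]]]'>/dev/null; python3 -c "$T"
python3 -m jog '[[[-0.2,0,0,0,0],[-0.2,0,0,0,0]]]'>/dev/null; python3 -c "$T"
python3 -m jog '[[[1,0,0,0,0],[1,0,0,0,0],[1,0,0,0,0],[1,0,0,0,0],[1,0,0,0,0]]]'
python3 -m jog '[[[1,0,0,0,0],[1,0,0,0,0],[1,0,0,0,0],[1,0,0,0,0],[1,0,0,0,0]]]' >/dev/null; python3 -c "$T"
```

```text
YAW -9.06 p [0.5853 0.218  0.0925] tau [1.156 0.109 0.672] f [-0.6  5.8  4. ] q6 1.96
YAW -8.89 p [0.5853 0.218  0.0925] tau [1.197 0.094 0.579] f [-1.6  7.1  3.4] q6 1.96
time: 9.4
tool_pos: [0.5857, 0.2162, 0.0919]
tool_rot: [3.141, 0.001, -0.158]
contact_force: [-0.5, -0.4, -0.4]
opening: 0.0715
grip_force: 0.0
YAW -9.06 p [0.5859 0.2167 0.0924] tau [-0.02   0.093  0.021] f [0.6 0.1 0.1] q6 1.96
```

```bash

python3 -m jog '[[[1,0,0,-0.03,0],[1,0,0,-0.06,0],[1,0,0,-0.09,0],[1,0,0,-0.12,0],[1,0,0,-0.14,0]]]'
python3 -m jog '[[[1,-0.001,0.037,0,0],[1,-0.002,0.074,0,0],[1,-0.004,0.111,0,0],[1,-0.005,0.148,0,0],[1,-0.0066,0.184,0,0]]]' >/dev/null
python3 -m jog '[[[1,-0.001,0.037,0,0],[1,-0.002,0.074,0,0],[1,-0.004,0.111,0,0],[1,-0.005,0.148,0,0.1],[1,-0.0066,0.184,0,0.137]]]'
python3 - <<'E'
from h import *
t=robot.read_camera("top"); s=robot.read_camera("side")
c=(.5865,.218);y=np.radians(21)
overlay("top",c,y,y,dz=-.0005,file="pics/o1.png",im=t)
overlay("side",c,y,y,dz=-.0005,half=25,s=8,file="pics/o2.png",im=s)
cv2.imwrite("pics/p.png",cv2.resize(np.vstack([cv2.imread("pics/o1.png"),cv2.imread("pics/o2.png")]),(600,600)))
go((.5148,-.1445,.012),-16.9)
E
```

```text
time: 10.23
tool_pos: [0.5866, 0.217, 0.2359]
tool_rot: [-3.14, -0.004, -0.158]
contact_force: [0.3, 0.2, -0.3]
opening: 0.0919
grip_force: 0.0
time: 11.07
tool_pos: [0.5143, -0.1464, 0.2327]
tool_rot: [3.141, -0.001, -0.3]
contact_force: [0.4, -0.1, 0.0]
opening: 0.0913
grip_force: 0.0
now [ 0.5139 -0.1493  0.2324] yaw -17.3 q6 1.448 shift [-0.0006 -0.0053  0.2204] turn -0.0069 t 11.1667
```

View pics/p.png

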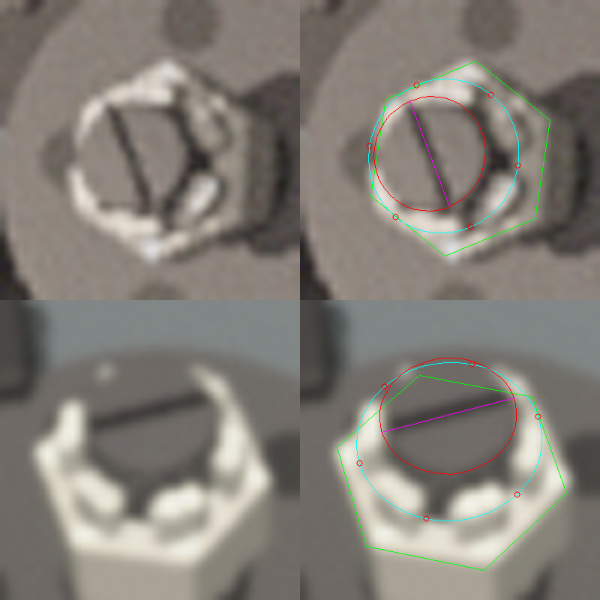

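The overlay shows the nut about 3° short of the model's 21°. Its corners sit slightly anticlockwise in both views, e.g. top (170,62) and (152,258), side (80,540) and (195,560). I'll quantify that with a fit.

```bash
python3 - <<'E'
from h import *
from scipy.optimize import minimize
c=(.5865,.218)
picks={"top":(20,7.5,0,[(170,62),(247,116),(235,222),(152,258),(75,200),(85,105)]),"side":(25,6,300,[(35,455),(80,541),(195,561),(270,483)])}
for n,(half,s,o,Q) in picks.items():
    ctr=np.round(pix(n,[[c[0],c[1],.12]])[0]); ctr[1]=min(ctr[1],399-half)
    Q=(np.array(Q,float)-[0,o])/s+ctr-half-.5
    f=lambda v:sum(np.min(((poly(n,.023/np.cos(np.pi/6)*(1),6,.1137,v[:2]/100,v[2],np.pi/6)-q)**2).sum(1)) for q in Q)
    r=minimize(f,[58.65,21.8,np.radians(22)],method="Nelder-Mead"); print(n,r.x[:2],np.degrees(r.x[2]),r.fun)
E
```

```text
top [58.60070896 21.7865677 ] 23.469968735366027 1.224740898529324
side [58.60568448 21.67686856] 25.721651072345498 2.45246128812762
```

The nut is at about 24°, having lagged about 3° behind the fingers. I go back and ease it on by that amount.

```bash

python3 -m jog '[[[1,0,0,0,-0.1],[1,0,0,0,-0.2]]]' >/dev/null
python3 -c "
from h import *
go((.586,.2175,.236),-5.8)"
```

```text
now [ 0.5148 -0.1447  0.2324] yaw -5.24 q6 1.245 shift [ 0.0378 -0.3672 -0.0035] turn 0.0097 t 11.3333
```

```bash

python3 -m jog '[[[1,0.004,-0.037,-0.003,0.01],[1,0.008,-0.074,-0.003,0.01],[1,0.012,-0.111,-0.003,0.01],[1,0.016,-0.148,-0.003,0.01],[1,0.019,-0.184,-0.003,0.01]]]' >/dev/null
python3 -m jog '[[[1,0.004,-0.037,0,0],[1,0.008,-0.074,0,0],[1,0.012,-0.111,0,0],[1,0.016,-0.148,0,0],[1,0.019,-0.1835,0,0]]]' >/dev/null
python3 -m jog '[[[1,0,0,0,0],[1,0,0,0,0]]]' >/dev/null
python3 -c "
from h import *
go((.5862,.2177,.092),-5.8)"
```

```text
now [0.5888 0.22   0.2347] yaw -5.77 q6 1.907 shift [-0.0023  0.0025  0.1427] turn 0.0005 t 12.3333
```

```bash

python3 -m jog '[[[1,-0.0023,0.0025,0.03,0],[1,-0.0023,0.0025,0.06,0],[1,-0.0023,0.0025,0.09,0],[1,-0.0023,0.0025,0.12,0],[1,-0.0023,0.0025,0.142,0]]]' 
python3 -m jog '[[[-0.2,0,0,0,0],[-0.2,0,0,0,0],[-0.2,0,0,0,0],[-0.2,0,0,0,0],[-0.2,0,0,0,0]]]' 60 >/dev/null
python3 -m jog '[[[-0.2,0,0,0,0],[-0.2,0,0,0,0],[-0.2,0,0,0,0],[-0.2,0,0,0,0],[-0.2,0,0,0,0]]]' 60
python3 -c "
from h import *
go((.5862,.2177,.092),-12);s=robot.observe();print(s['torque'],s['contact_force'])"
```

```text
time: 12.75
tool_pos: [0.5856, 0.2137, 0.0911]
tool_rot: [3.14, 0.003, -0.106]
contact_force: [0.6, -0.9, -0.1]
opening: 0.092
grip_force: 0.0
time: 13.58
tool_pos: [0.5879, 0.2173, 0.0948]
tool_rot: [-3.138, -0.003, -0.105]
contact_force: [0.6, 7.7, 4.5]
opening: 0.0383
grip_force: 60.6
now [0.5879 0.2173 0.0948] yaw -5.99 q6 1.905 shift [-0.0017 -0.0002  0.0028] turn 0.1048 t 13.5833
[ 1.340058   -0.02287275  0.07556515] [0.59857387 7.6873834  4.53536159]
```

```bash
T='from h import *
s=robot.observe();print("YAW",np.degrees(s["tool_rot"][2]).round(2),"p",s["tool_pos"].round(4),"tau",s["torque"].round(3),"f",s["contact_force"].round(1),"op",s["opening"].round(4))'
python3 -m jog '[[[-0.2,0,0,0,0.02],[-0.2,0,0,0,0.04]]]'>/dev/null; python3 -c "$T"
python3 -m jog '[[[-0.2,0,0,0,0.02],[-0.2,0,0,0,0.04]]]'>/dev/null; python3 -c "$T"
python3 -m jog '[[[-0.2,0,0,0,0.02],[-0.2,0,0,0,0.022]]]'>/dev/null; python3 -c "$T"
python3 -m jog '[[[1,0,0,0,0],[1,0,0,0,0],[1,0,0,0,0],[1,0,0,0,0],[1,0,0,0,0]]]' >/dev/null
python3 -m jog '[[[1,0,0,0,0],[1,0,0,0,0],[1,0,0,0,0],[1,0,0,0,0]]]' >/dev/null; python3 -c "$T"
python3 -m jog '[[[1,0,0,-0.03,0],[1,0,0,-0.06,0],[1,0,0,-0.09,0],[1,0,0,-0.12,0],[1,0,0,-0.142,0]]]' >/dev/null
python3 -m jog '[[[1,-0.019,0.036,0,0],[1,-0.025,0.073,0,0],[1,-0.025,0.11,0,0],[1,-0.025,0.147,0,0],[1,-0.025,0.184,0,0]]]' >/dev/null
python3 -m jog '[[[1,0,0.036,0,0],[1,0,0.073,0,0],[1,0,0.11,0,0],[1,0,0.147,0,0.06],[1,0,0.184,0,0.09]]]' >/dev/null
python3 - <<'E'
from h import *
t=robot.read_camera("top"); s=robot.read_camera("side")
cv2.imwrite("pics/t2.png",t[:,:,::-1]);cv2.imwrite("pics/s2.png",s[:,:,::-1])
c=(.5862,.2175);y=np.radians(21)
overlay("top",c,y,y,dz=-.0005,file="pics/o1.png",im=t)
overlay("side",c,y,y,dz=-.0005,half=25,s=8,file="pics/o2.png",im=s)
cv2.imwrite("pics/p2.png",cv2.resize(np.vstack([cv2.imread("pics/o1.png"),cv2.imread("pics/o2.png")]),(600,600)))
go((.5148,-.1445,.012),-16.9)
E
```

```text
now [ 0.4858 -0.1446  0.2354] yaw -17.41 q6 1.436 shift [ 0.0276 -0.0092  0.2234] turn -0.0088 t 16.1833Traceback (most recent call last):
  File "<string>", line 2, in <module>
    s=robot.observe();print("YAW",np.degrees(s["tool_rot"][2]).round(2),"p",s["tool_pos"].round(4),"tau",s["torque"].round(3),"f",s["contact_force"].round(1),"op",s["opening"].round(4))
                                                                                                                                                                   ^^^^^^^^^^^^^^^^^^
AttributeError: 'float' object has no attribute 'round'
Traceback (most recent call last):
AttributeError: 'float' object has no attribute 'round'
Traceback (most recent call last):
AttributeError: 'float' object has no attribute 'round'
Traceback (most recent call last):
AttributeError: 'float' object has no attribute 'round'
```

View pics/p2.png

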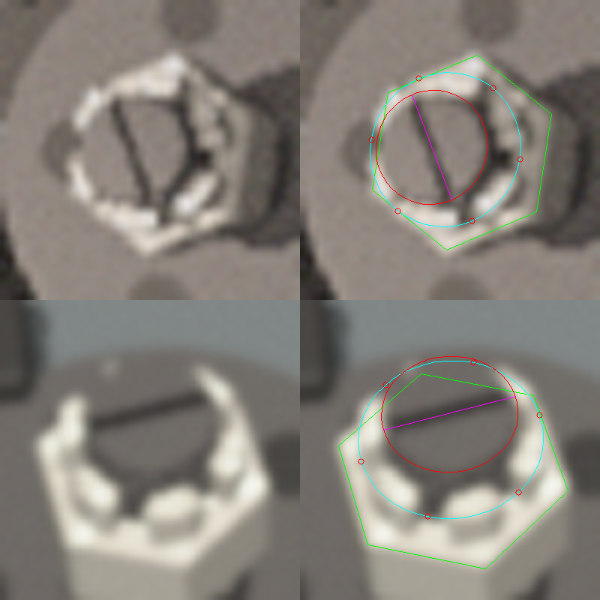

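The nut now lies on the 21° model in both views. Top corners (178,55) and (147,253) and side corners (70,545) and (268,487) match within a pixel. Next is the pin.

```bash

python3 -m jog '[[[0,0.0276,-0.0092,0.03,-0.008],[0,0.0276,-0.0092,0.06,-0.008],[0,0.0276,-0.0092,0.09,-0.008],[0,0.0276,-0.0092,0.12,-0.008],[0,0.0276,-0.0092,0.15,-0.008]]]' >/dev/null
python3 -m jog '[[[0,0,0,0.02,0],[0,0,0,0.04,0],[0,0,0,0.04,0],[0,0,0,0.04,0]]]'
python3 - <<'E'
from h import *
go((.5148,-.1445,.011),-16.9)
im=robot.read_camera("side"); c=pix("side",[[.53,-.148,.005]])[0]
cv2.imwrite("pics/g.png",crop(im,c,100,75,8))
E
```

```text
time: 16.93
tool_pos: [0.5155, -0.1385, 0.045]
tool_rot: [-3.141, 0.002, -0.288]
contact_force: [0.5, -0.5, -0.0]
opening: 0.0462
grip_force: 0.0
now [ 0.5155 -0.1385  0.045 ] yaw -16.53 q6 1.453 shift [0.0011 0.006  0.034 ] turn 0.0065 t 16.9333
```

View pics/g.png

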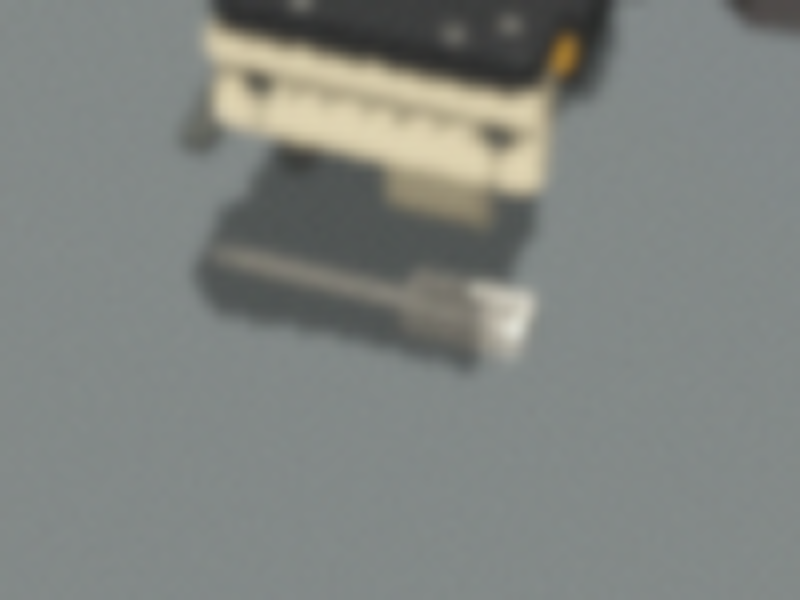

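The pin lies undisturbed, eye at about (470,315) and nose at (215,255) in the crop. The finger is over the eye. Now down and grip.

```bash

python3 -m jog '[[[0,0.001,0.006,0.01,0.006],[0,0.001,0.006,0.02,0.006],[0,0.001,0.006,0.034,0.006],[0,0.001,0.006,0.034,0.006]]]' 
python3 -m jog '[[[-1,0,0,0,0],[-1,0,0,0,0],[-1,0,0,0,0],[-1,0,0,0,0],[-1,0,0,0,0]]]' 20 >/dev/null
python3 -m jog '[[[-1,0,0,0,0],[-1,0,0,0,0],[-1,0,0,0,0],[-1,0,0,0,0],[-1,0,0,0,0]]]' 20
```

```text
time: 17.32
tool_pos: [0.5137, -0.145, 0.0094]
tool_rot: [-3.141, 0.003, -0.296]
contact_force: [-0.2, 0.3, 0.7]
opening: 0.0461
grip_force: 0.0
time: 18.15
tool_pos: [0.5151, -0.1453, 0.0114]
tool_rot: [3.141, -0.0, -0.295]
contact_force: [-0.2, 0.1, -0.1]
opening: 0.0007
grip_force: 0.0
```

```bash
python3 - <<'E'
from h import *
print(robot.observe()["opening"],robot.observe()["grip_force"])
a=crop(robot.read_camera("side"),pix("side",[[.53,-.148,.005]])[0],80,120,5); b=crop(robot.read_camera("top"),pix("top",[[.53,-.148,.005]])[0],80,120,5)
cv2.imwrite("pics/g2.png",np.hstack([a,b]))
E
```

```text
0.0006836868117449596 0.0
```

View pics/g2.png

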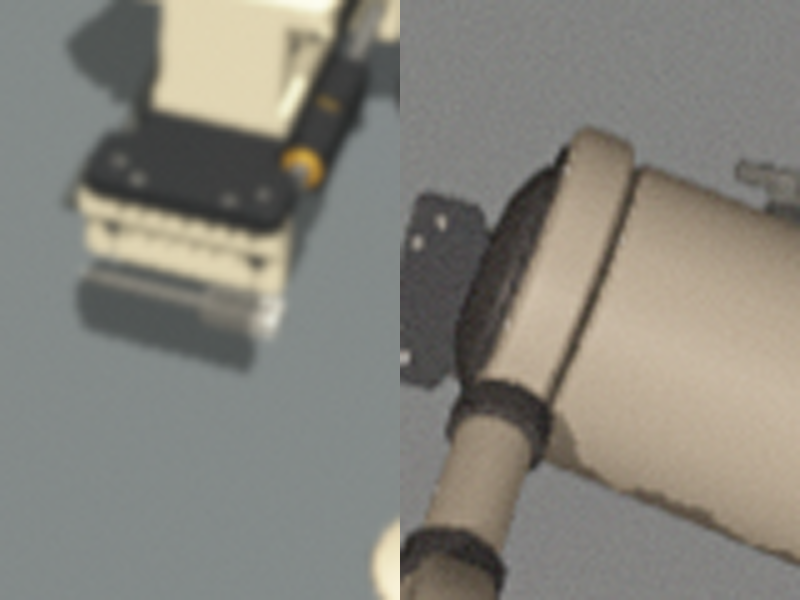

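The picture shows the fingers at the pin, but the pin still appears to be at its old place (crop (240,305)), and the jaws read shut. I check the fingertip length, reopen and see whether the pin moved.

```bash

python3 -m jog '[[[0,0,0,0,0],[0,0,0,0,0],[0,0,0,0,0],[0,0,0,0,0],[0,0,0,0,0]]]' 
python3 -m jog '[[[0,0,0,-0.03,0],[0,0,0,-0.06,0],[0,0,0,-0.09,0],[0,0,0,-0.12,0],[0,0.0,-0.04,-0.15,0]]]' >/dev/null
python3 -m jog '[[[0,0,-0.04,0,0],[0,0,-0.08,0,0],[0,0,-0.12,0,0],[0,0,-0.12,0,0],[0,0,-0.12,0,0]]]'
python3 - <<'E'
from h import *
print("nose",robot.nose_length)
for n,box in(("top",(355,435,200,265)),("side",(310,380,190,235))):
    im=robot.read_camera(n); cv2.imwrite(f"pics/{n}3.png",im[:,:,::-1])
    for nm,i in(("old",cv2.imread(f"pics/{n}0.png",0)),("new",cv2.cvtColor(im,cv2.COLOR_RGB2GRAY))):
        g=i[box[2]:box[3],box[0]:box[1]].astype(float)
        m=g>np.median(g)+35; k,l,st,ce=cv2.connectedComponentsWithStats(m.astype(np.uint8))
        print(n,nm,[(st[j][:5].tolist(),(ce[j]+[box[0],box[2]]).round(2).tolist()) for j in range(1,k) if st[j][4]>8])
E
```

```text
time: 18.67
tool_pos: [0.5151, -0.1453, 0.0114]
tool_rot: [3.142, -0.0, -0.295]
contact_force: [-0.6, 0.5, 0.1]
opening: 0.0289
grip_force: 0.0
time: 19.5
tool_pos: [0.5598, 0.0034, 0.1563]
tool_rot: [3.141, 0.0, -0.291]
contact_force: [-0.7, -0.8, -0.8]
opening: 0.0458
grip_force: 0.0
nose 0.008
top old [([19, 16, 12, 37, 86], [380.17, 236.81])]
top new [([0, 16, 72, 49, 1678], [386.8, 249.97])]
side old [([17, 17, 39, 13, 163], [349.89, 212.35])]
side new [([0, 0, 30, 14, 264], [325.09, 195.73]), ([34, 20, 22, 10, 119], [355.69, 213.55])]
```

```bash

python3 -m jog '[[[0,0,-0.04,0,0],[0,0,-0.08,0,0],[0,0,-0.11,0,0],[0,0,-0.13,0,0],[0,0,-0.13,0,0]]]' >/dev/null
python3 - <<'E'
from h import *
W=[]
for n,box in(("top",(355,402,200,265)),("side",(310,380,195,235))):
    im=robot.read_camera(n); cv2.imwrite(f"pics/{n}4.png",im[:,:,::-1])
    for nm,i in(("old",cv2.imread(f"pics/{n}0.png",0)),("new",cv2.cvtColor(im,cv2.COLOR_RGB2GRAY))):
        g=i[box[2]:box[3],box[0]:box[1]].astype(float)
        m=g>np.median(g)+35; k,l,st,ce=cv2.connectedComponentsWithStats(m.astype(np.uint8))
        print(n,nm,[(st[j][:5].tolist(),(ce[j]+[box[0],box[2]]).round(2).tolist()) for j in range(1,k) if st[j][4]>8])
        if nm=="new" or 1: W.append(crop(cv2.cvtColor(np.uint8(i),cv2.COLOR_GRAY2RGB),((382,233) if n=="top" else (347,212)),50,37,8))
cv2.imwrite("pics/g3.png",np.vstack([np.hstack(W[:2]),np.hstack(W[2:])]))
E
```

```text
top old [([19, 16, 12, 37, 86], [380.17, 236.81])]
top new [([0, 14, 47, 51, 947], [374.84, 238.83])]
side old [([17, 12, 39, 13, 163], [349.89, 212.35])]
side new [([0, 0, 7, 14, 49], [311.92, 199.06]), ([14, 4, 7, 4, 15], [326.87, 200.0]), ([40, 19, 15, 8, 76], [357.43, 216.71])]
```

```bash

python3 -m jog '[[[0,-0.03,-0.015,0,0],[0,-0.06,-0.03,0,0],[0,-0.09,-0.045,0,0],[0,-0.12,-0.06,0,0],[0,-0.15,-0.08,0,0]]]' 
python3 -m jog '[[[0,-0.03,-0.02,0,0],[0,-0.06,-0.03,0,0],[0,-0.07,-0.04,0,0],[0,-0.07,-0.04,0,0]]]' 
python3 - <<'E'
from h import *
for n,box in(("top",(355,402,200,265)),("side",(310,380,195,235))):
    im=robot.read_camera(n); cv2.imwrite(f"pics/{n}4.png",im[:,:,::-1])
    for nm,i in(("old",cv2.imread(f"pics/{n}0.png",0)),("new",cv2.cvtColor(im,cv2.COLOR_RGB2GRAY))):
        g=i[box[2]:box[3],box[0]:box[1]].astype(float)
        m=g>np.median(g)+35; k,l,st,ce=cv2.connectedComponentsWithStats(m.astype(np.uint8))
        print(n,nm,np.median(g),[(st[j][:5].tolist(),(ce[j]+[box[0],box[2]]).round(2).tolist()) for j in range(1,k) if st[j][4]>8])
E
```

```text
time: 20.53
tool_pos: [0.4763, 0.2439, 0.1565]
tool_rot: [3.141, 0.0, -0.299]
contact_force: [0.5, 1.1, -0.2]
opening: 0.0457
grip_force: 0.0
time: 20.87
tool_pos: [0.4206, 0.3047, 0.1567]
tool_rot: [-3.142, 0.0, -0.294]
contact_force: [-0.0, -0.1, -1.0]
opening: 0.0458
grip_force: 0.0
top old 126.0 [([19, 16, 12, 37, 86], [380.17, 236.81])]
top new 131.0 [([19, 16, 12, 37, 87], [380.22, 236.6])]
side old 134.0 [([17, 12, 39, 13, 163], [349.89, 212.35])]
side new 136.0 [([17, 12, 39, 13, 167], [349.95, 212.37])]
```

The pin has not moved at all, so the fingers closed without touching it. I check where the fingertip really was in the picture taken before the descent.

```bash
python3 - <<'E'
from h import *
c=pix("side",[[.53,-.148,.005]])[0]; o=np.array([int(c[0]-50),int(c[1]-37.5)])
r=np.radians(-16.53); x=np.array([np.cos(r),np.sin(r)]); y=np.array([np.sin(r),-np.cos(r)])
b=np.array([.5155,-.1385])
print("crop corners of near pad bottom edge expected:")
for dz in(0,.01,.02):
  for off in(.023,.033):
    print(dz,off,[((pix("side",[[*(b-y*off+x*s),.037+dz]])[0]-o+.5)*8-.5).round(0).tolist() for s in(-.0095,.0095)])
print("pin eye rear/front",[((pix("side",[[*q,.005]])[0]-o+.5)*8-.5).round().tolist() for q in((.4995,-.140),(.530,-.149),(.5815,-.1648))])
E
```

```text
crop corners of near pad bottom edge expected:
0 0.023 [[479.0, 304.0], [405.0, 286.0]]
0 0.033 [[467.0, 330.0], [393.0, 312.0]]
0.01 0.023 [[481.0, 274.0], [407.0, 256.0]]
0.01 0.033 [[469.0, 299.0], [394.0, 281.0]]
0.02 0.023 [[483.0, 243.0], [408.0, 225.0]]
0.02 0.033 [[471.0, 269.0], [396.0, 251.0]]
pin eye rear/front [[526.0, 330.0], [407.0, 301.0], [212.0, 252.0]]
```

```bash
python3 - <<'E'
from h import *
y=np.array([.862,-.507]); x=np.array([.507,.862]); c=np.array([.586,.2175])
for z in(.0845,.0945,.1045,.1145):
    print(z,[((pix("side",[[*(c-y*d+x*s),z]])[0]-[220,245]+.5)*4-.5).round().tolist() for d,s in((.023,.0095),(.023,-.0095),(.033,.0095))])
E
```

```text
0.0845 [[383.0, 461.0], [414.0, 420.0], [407.0, 476.0]]
0.0945 [[382.0, 445.0], [414.0, 404.0], [407.0, 460.0]]
0.1045 [[382.0, 429.0], [414.0, 388.0], [407.0, 444.0]]
0.1145 [[382.0, 413.0], [414.0, 371.0], [407.0, 428.0]]
```

```bash
python3 - <<'E'
import cv2,numpy as np
a=cv2.imread("pics/turn.png")[280:480,200:460]; a=cv2.resize(a,(520,400),interpolation=cv2.INTER_CUBIC)
cv2.imwrite("pics/turn2.png",a)
g=cv2.imread("pics/turn.png"); 
for r in range(395,470,6): print(r,[g[r,c].tolist() for c in(395,405,415)])
E
```

```text
395 [[156, 188, 199], [118, 143, 153], [135, 164, 173]]
401 [[167, 201, 212], [160, 193, 205], [161, 194, 205]]
407 [[168, 203, 214], [167, 202, 213], [166, 200, 212]]
413 [[167, 201, 212], [164, 197, 208], [162, 194, 205]]
419 [[148, 173, 183], [134, 157, 168], [130, 150, 160]]
425 [[120, 132, 138], [97, 106, 112], [106, 115, 119]]
431 [[104, 115, 118], [80, 85, 88], [103, 109, 114]]
437 [[91, 99, 103], [79, 84, 88], [104, 110, 115]]
443 [[73, 77, 80], [82, 87, 92], [104, 110, 116]]
449 [[62, 66, 69], [91, 97, 102], [103, 110, 114]]
455 [[69, 73, 76], [100, 106, 110], [104, 110, 116]]
461 [[82, 86, 90], [103, 108, 114], [104, 110, 115]]
467 [[94, 100, 105], [103, 110, 114], [103, 109, 115]]
```

In that picture the pad's lower edge lies about 28 mm higher than the reported TCP implies, and the earlier pin picture shows the same. So the real fingertips are about 27 mm higher than reported. I go back over the pin and feel for the bench instead.

```bash

python3 -m jog '[[[0,0.015,0.027,0,0],[0,0.03,0.054,0,0],[0,0.044,0.081,0,0],[0,0.059,0.108,0,0],[0,0.0735,0.1342,0,0]]]' >/dev/null
python3 -m jog '[[[0,0.015,0.027,0,0],[0,0.03,0.054,0,0],[0,0.044,0.081,0,0],[0,0.059,0.108,0,0],[0,0.0735,0.1342,0,0]]]' >/dev/null
python3 -m jog '[[[0,0.015,0.027,0,0],[0,0.03,0.054,0,0],[0,0.044,0.081,0.03,0],[0,0.059,0.108,0.06,0],[0,0.0735,0.1342,0.1,0]]]' >/dev/null
python3 -m jog '[[[0,0,0,0.02,0],[0,0,0,0.04,0],[0,0,0,0.044,0],[0,0,0,0.044,0],[0,0,0,0.044,0]]]'
python3 -c "
from h import *
go((.5148,-.1445,.0),-16.9)
im=robot.read_camera('side'); c=pix('side',[[.53,-.148,.005]])[0]
cv2.imwrite('pics/d.png',crop(im,c,100,75,8))"
```

```text
time: 22.63
tool_pos: [0.5146, -0.1396, 0.0217]
tool_rot: [3.141, -0.001, -0.296]
contact_force: [0.1, 0.5, 0.2]
opening: 0.046
grip_force: 0.0
now [ 0.5146 -0.1396  0.0217] yaw -16.98 q6 1.459 shift [0.0016 0.0047 0.0217] turn -0.0015 t 22.6333
```

```bash

python3 -m jog '[[[0,0.001,0.004,0.01,0],[0,0.001,0.004,0.02,0],[0,0.001,0.004,0.022,0]]]'
python3 -m jog '[[[0,0,0,0.003,0],[0,0,0,0.006,0],[0,0,0,0.006,0]]]' | grep -E "pos|contact"
python3 -m jog '[[[0,0,0,0.002,0],[0,0,0,0.004,0],[0,0,0,0.004,0]]]'| grep -E "pos|contact"
python3 -m jog '[[[0,0,0,0.001,0],[0,0,0,0.002,0],[0,0,0,0.002,0]]]'| grep -E "pos|contact"
```

```text
time: 22.93
tool_pos: [0.5135, -0.1423, -0.0022]
tool_rot: [3.142, 0.001, -0.295]
contact_force: [-1.3, -0.7, -0.9]
opening: 0.0464
grip_force: 0.0
tool_pos: [0.514, -0.1422, -0.0076]
contact_force: [0.0, -0.5, 0.6]
tool_pos: [0.5141, -0.1424, -0.0113]
contact_force: [-0.9, -0.3, -0.3]
tool_pos: [0.5142, -0.1425, -0.0132]
contact_force: [-0.8, 0.1, 0.0]
```

```bash

python3 -m jog '[[[0,0,0,0.001,0],[0,0,0,0.0015,0],[0,0,0,0.0015,0]]]'| grep -E "pos|contact"
python3 -m jog '[[[0,0,0,0.001,0],[0,0,0,0.0015,0],[0,0,0,0.0015,0]]]'| grep -E "pos|contact"
python3 -m jog '[[[0,0,0,0.001,0],[0,0,0,0.0015,0],[0,0,0,0.0015,0]]]'| grep -E "pos|contact"
```

```text
tool_pos: [0.5142, -0.1425, -0.0147]
contact_force: [0.7, -0.1, 0.5]
tool_pos: [0.5142, -0.1425, -0.0162]
contact_force: [-0.1, -0.2, -0.1]
tool_pos: [0.5141, -0.1425, -0.0177]
contact_force: [0.5, -0.1, 0.9]
```

```bash

python3 -m jog '[[[0,0,0,0.001,0],[0,0,0,0.0015,0],[0,0,0,0.0015,0]]]'| grep -E "pos|contact"
python3 -m jog '[[[0,0,0,0.001,0],[0,0,0,0.0015,0],[0,0,0,0.0015,0]]]'| grep -E "pos|contact"
python3 -m jog '[[[0,0,0,0.001,0],[0,0,0,0.001,0]]]'| grep -E "pos|contact"
```

```text
tool_pos: [0.5142, -0.1425, -0.019]
contact_force: [-0.6, 1.1, 1.6]
tool_pos: [0.5143, -0.1426, -0.0191]
contact_force: [-4.5, 1.6, 14.6]
tool_pos: [0.5143, -0.1426, -0.0192]
contact_force: [-7.0, 2.1, 23.5]
```

The fingertips touch the bench at a reading of −19 mm, so the real tips are 27 mm higher than nominal. I raise by 4 mm and grip.

```bash

python3 -m jog '[[[0,0,0,-0.004,0],[0,0,0,-0.004,0]]]'| grep -E "pos|contact"
python3 -m jog '[[[-1,0,0,0,0],[-1,0,0,0,0],[-1,0,0,0,0],[-1,0,0,0,0],[-1,0,0,0,0]]]' 20 >/dev/null
python3 -m jog '[[[-1,0,0,0,0],[-1,0,0,0,0],[-1,0,0,0,0],[-1,0,0,0,0],[-1,0,0,0,0]]]' 20
python3 -m jog '[[[-1,0,0,-0.015,0],[-1,0,0,-0.03,0],[-1,0,0,-0.03,0]]]'
```

```text
tool_pos: [0.5148, -0.1427, -0.0167]
contact_force: [-0.0, -0.2, 0.8]
time: 26.1
tool_pos: [0.5142, -0.1425, -0.0176]
tool_rot: [3.142, 0.0, -0.295]
contact_force: [0.2, 0.3, -0.8]
opening: 0.0136
grip_force: 20.0
time: 26.35
tool_pos: [0.5158, -0.1432, 0.0147]
tool_rot: [3.141, -0.004, -0.295]
contact_force: [0.5, 0.0, 0.2]
opening: 0.0133
grip_force: 20.0
```

Gripped: 13.6 mm at 20 N. Now lift, turn to yaw 21° and carry it to the front of the hole.

```bash

python3 -m jog '[[[-1,0,0,-0.03,0],[-1,0,0,-0.06,-0.11],[-1,0,0,-0.09,-0.22],[-1,0,0,-0.12,-0.33],[-1,0,0,-0.14,-0.44]]]' >/dev/null
python3 -m jog '[[[-1,0,0,0,-0.11],[-1,0,0,0,-0.22],[-1,0,0,0,-0.22],[-1,0,0,0,-0.22]]]'
python3 -c "
from h import *
go((.4805,.177,.155),21)"
```

```text
time: 27.1
tool_pos: [0.514, -0.1424, 0.1518]
tool_rot: [-3.141, 0.001, 0.362]
contact_force: [-0.6, 0.0, -1.0]
opening: 0.0141
grip_force: 20.0
now [ 0.514  -0.1424  0.1518] yaw 20.72 q6 0.795 shift [ 0.0817 -0.3106 -0.0031] turn -0.0049 t 27.1
```

```bash

python3 -m jog '[[[-1,0.01,-0.031,0,-0.005],[-1,0.02,-0.062,0,-0.005],[-1,0.03,-0.093,0,-0.005],[-1,0.04,-0.124,0,-0.005],[-1,0.041,-0.155,0,-0.005]]]' >/dev/null
python3 -m jog '[[[-1,0.01,-0.031,0,0],[-1,0.02,-0.062,0,0],[-1,0.03,-0.093,0,0],[-1,0.04,-0.124,0,0],[-1,0.041,-0.1556,0,0]]]' >/dev/null
python3 -m jog '[[[-1,0,0,0.02,0],[-1,0,0,0.04,0],[-1,0,0,0.054,0],[-1,0,0,0.054,0],[-1,0,0,0.054,0]]]'
python3 - <<'E'
from h import *
go((.4805,.177,.098),21)
t=robot.read_camera("top"); s=robot.read_camera("side")
cv2.imwrite("pics/t5.png",t[:,:,::-1]);cv2.imwrite("pics/s5.png",s[:,:,::-1])
u=np.array([np.cos(np.radians(21)),np.sin(np.radians(21))]); c=np.array([.5862,.2175])
L=lambda n:pix(n,[[*(c-u*d),.1205] for d in(.020,.045)])
out=[]
for n,im in(("top",t),("side",s)):
    ctr=np.round(pix(n,[[*(c-.04*u),.12]])[0]); ctr[1]=min(ctr[1],399-30)
    a=crop(im,ctr,50,60,8).copy()
    b=a.copy()
    p=((L(n)-(ctr-[25,30])+.5)*8-.5); print(n,ctr,p)
    cv2.line(b,*[tuple(int(v) for v in q) for q in p],(0,0,255),1)
    out.append(b)
cv2.imwrite("pics/ins.png",np.hstack(out))
E
```

```text
time: 28.35
tool_pos: [0.4787, 0.1767, 0.0976]
tool_rot: [-3.141, 0.002, 0.368]
contact_force: [-0.9, -0.5, -0.0]
opening: 0.0133
grip_force: 20.0
now [0.4787 0.1767 0.0976] yaw 21.07 q6 1.407 shift [ 0.0018  0.0004 -0.0004] turn 0.0012 t 28.35
top [208. 233.] [[173.82106051 169.90040707]
 [208.88680433 262.68946182]]
side [333. 324.] [[ 92.21675667 274.38951001]
 [233.33933384 237.20834573]]
```

View pics/ins.png

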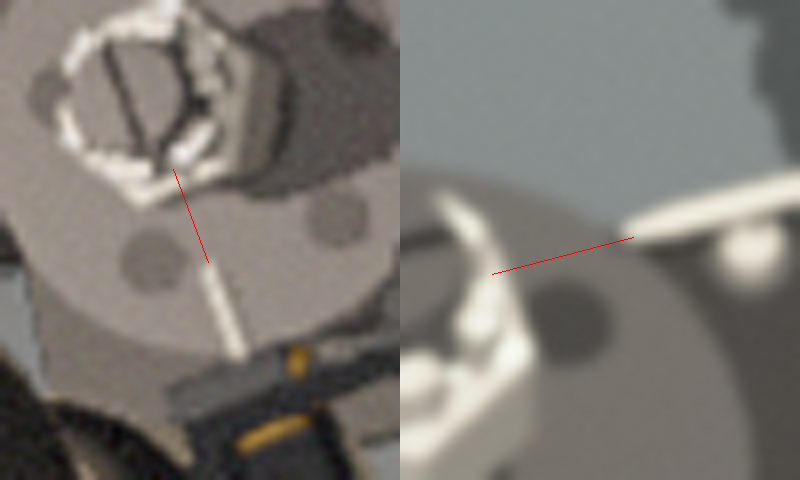

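The picture shows the nose at about (208,265) in the top crop, on the red line. In the side crop it is at (622,231), about 1 px above the line, with a slightly different slope. I triangulate the rod's centreline to get its line precisely.

```bash
cat > rod.py <<'E'
from h import *
def center(n,im,ax,rng,guess):
    g=cv2.cvtColor(im,cv2.COLOR_RGB2GRAY).astype(float); P=[]
    for i in rng:
        o=guess(i); j=np.arange(int(round(o))-5,int(round(o))+6); v=g[i,j] if ax else g[j,i]
        m=j[2+np.argmax(v[2:-2])]; jj=np.arange(m-3,m+4); v=g[i,jj] if ax else g[jj,i]
        w=np.clip(v-(v.min()+.35*(v.max()-v.min())),0,None); q=(jj*w).sum()/w.sum(); P.append((q,i) if ax else (i,q))
    return np.array(P)
def tri(L):  # each top-row point: intersect its ray with plane of the side line
    pass
def rod(t,s,tr,tg,sr,sg):
    A=center("top",t,1,tr,tg); B=center("side",s,0,sr,sg)
    ka=np.polyfit(A[:,1],A[:,0],1); kb=np.polyfit(B[:,0],B[:,1],1)
    print("rms px",np.std(A[:,0]-np.polyval(ka,A[:,1])).round(2),np.std(B[:,1]-np.polyval(kb,B[:,0])).round(2))
    o,d0=ray("side",(B[0,0],np.polyval(kb,B[0,0]))); _,d1=ray("side",(B[-1,0],np.polyval(kb,B[-1,0]))); nrm=np.cross(d0,d1)
    W=[]
    for r in (A[0,1],A[-1,1]):
        p,d=ray("top",(np.polyval(ka,r),r)); W.append(p+d*(nrm@(o-p))/(nrm@d))
    W=np.array(W); v=W[0]-W[1]; v/=np.linalg.norm(v)
    return W,np.degrees(np.arctan2(v[1],v[0])),np.degrees(np.arcsin(v[2]))
E
python3 - <<'E'
from rod import *
t=cv2.imread("pics/t5.png")[:,:,::-1].copy(); s=cv2.imread("pics/s5.png")[:,:,::-1].copy()
# top crop origin (183,203), side (308,294)
f=lambda r:183+(208+(8*(r-203)-265)*30/90)/8
h=lambda c:294+(231-(8*(c-308)-222)*40/178)/8
W,yaw,pit=rod(t,s,range(238,247),f,range(338,356),h); print(W,yaw,pit)
u=np.array([np.cos(np.radians(21)),np.sin(np.radians(21))]); c=np.array([.5862,.2175])
for w in W: print("before axis",-(w[:2]-c)@u,"left",u[0]*(w[1]-c[1])-u[1]*(w[0]-c[0]),"z",w[2])
E
```

```text
rms px 0.06 0.11
[[0.53898601 0.19950926 0.12343557]
 [0.52306548 0.19368114 0.12315749]] 20.10644835496594 0.9396817162474398
before axis 0.05052536574381574 left 0.00012417614577693928 z 0.12343556825803004
before axis 0.06747706687382722 left 0.0003885664499131934 z 0.12315749246261143
```

The rod's yaw is 20.1° and its pitch 0.9°. Its height agrees with the hole once the camera bias (about +1–2 mm, from the spindle slot) is allowed for. I correct yaw by 0.9° and lateral by 1 mm, then ease it in.

```bash

python3 -m jog '[[[-1,0,0.001,0,-0.016],[-1,0,0.001,0,-0.016],[-1,0,0.001,0,-0.016]]]' | grep -E "pos|contact"
python3 -m jog '[[[-1,0.006,0,0,0],[-1,0.012,0,0,0],[-1,0.018,0,0,0],[-1,0.022,0,0,0],[-1,0.022,0,0,0]]]' | grep -E "pos|contact"
python3 -m jog '[[[-1,0.003,0,0,0],[-1,0.006,0,0,0],[-1,0.006,0,0,0]]]' | grep -E "pos|contact"
python3 -m jog '[[[-1,0.002,0,0,0],[-1,0.004,0,0,0],[-1,0.004,0,0,0]]]' | grep -E "pos|contact"
```

```text
tool_pos: [0.4801, 0.1758, 0.0991]
contact_force: [0.1, -0.6, -0.3]
tool_pos: [0.5011, 0.1846, 0.0983]
contact_force: [-0.3, -0.2, -0.6]
tool_pos: [0.506, 0.1866, 0.0984]
contact_force: [-0.3, 0.2, 0.2]
tool_pos: [0.5096, 0.188, 0.0985]
contact_force: [0.1, -0.3, -0.4]
```

```bash

python3 -m jog '[[[-1,0.002,0,0,0],[-1,0.004,0,0,0],[-1,0.004,0,0,0]]]' | grep -E "pos|contact"
python3 -m jog '[[[-1,0.002,0,0,0],[-1,0.004,0,0,0],[-1,0.004,0,0,0]]]' | grep -E "pos|contact"
python3 -m jog '[[[-1,0.002,0,0,0],[-1,0.004,0,0,0],[-1,0.004,0,0,0]]]' | grep -E "pos|contact"
python3 -m jog '[[[-1,0.002,0,0,0],[-1,0.004,0,0,0],[-1,0.004,0,0,0]]]' | grep -E "pos|contact"
```

```text
tool_pos: [0.5133, 0.1896, 0.0985]
contact_force: [0.0, 0.7, 0.5]
tool_pos: [0.5171, 0.1911, 0.0984]
contact_force: [0.5, 0.0, -0.3]
tool_pos: [0.5208, 0.1926, 0.0985]
contact_force: [-0.6, -0.7, 0.1]
tool_pos: [0.5245, 0.1941, 0.0984]
contact_force: [-0.2, -0.8, -0.3]
```

```bash

python3 -m jog '[[[-1,0.003,0,0,0],[-1,0.006,0,0,0],[-1,0.006,0,0,0]]]' | grep -E "pos|contact"
python3 -m jog '[[[-1,0.003,0,0,0],[-1,0.006,0,0,0],[-1,0.006,0,0,0]]]' | grep -E "pos|contact"
python3 -m jog '[[[-1,0.003,0,0,0],[-1,0.006,0,0,0],[-1,0.006,0,0,0]]]' | grep -E "pos|contact"
python3 -m jog '[[[-1,0.002,0,0,0],[-1,0.004,0,0,0],[-1,0.004,0,0,0]]]' | grep -E "pos|contact"
```

```text
tool_pos: [0.5303, 0.1964, 0.0985]
contact_force: [-0.5, 0.6, 0.1]
tool_pos: [0.5358, 0.1987, 0.0984]
contact_force: [-1.0, 0.6, -0.5]
tool_pos: [0.5414, 0.2009, 0.0984]
contact_force: [0.5, -0.3, 0.4]
tool_pos: [0.5448, 0.2023, 0.0984]
contact_force: [0.1, -0.5, -0.0]
```

```bash

python3 -m jog '[[[-1,0.002,0,0,0],[-1,0.004,0,0,0],[-1,0.004,0,0,0]]]' | grep -E "pos|contact"
python3 -m jog '[[[-1,0.001,0,0,0],[-1,0.002,0,0,0],[-1,0.002,0,0,0]]]' | grep -E "pos|contact"
python3 -m jog '[[[-1,0.001,0,0,0],[-1,0.001,0,0,0]]]' | grep -E "pos|contact"
python3 -m jog '[[[-1,0.001,0,0,0],[-1,0.001,0,0,0]]]' | grep -E "pos|contact"
```

```text
tool_pos: [0.5485, 0.2038, 0.0984]
contact_force: [0.1, 0.2, -0.7]
tool_pos: [0.5501, 0.2045, 0.0984]
contact_force: [0.6, -0.9, -0.6]
tool_pos: [0.551, 0.2049, 0.0984]
contact_force: [0.1, -1.3, -0.3]
tool_pos: [0.5515, 0.2051, 0.0984]
contact_force: [-2.0, -1.5, 0.8]
```

```bash

python3 -m jog '[[[-1,0.0005,0,0,0],[-1,0.0005,0,0,0]]]' | grep -E "pos|contact"
python3 -m jog '[[[-1,0.0005,0,0,0],[-1,0.0005,0,0,0]]]' | grep -E "pos|contact"
```

```text
tool_pos: [0.5516, 0.2052, 0.0983]
contact_force: [-4.4, -3.5, 2.3]
tool_pos: [0.5518, 0.2052, 0.0983]
contact_force: [-5.2, -2.7, 3.3]
```

The eye bears on the crown: the force rose to about 6 N at the home distance. I let go, lift and check.

```bash

python3 -m jog '[[[-0.2,0,0,0,0],[-0.2,0,0,0,0],[-0.2,0,0,0,0],[-0.2,0,0,0,0],[-0.2,0,0,0,0]]]' >/dev/null
python3 -m jog '[[[-0.2,0,0,0,0],[-0.2,0,0,0,0],[-0.2,0,0,0,0]]]' 
python3 -m jog '[[[-0.2,0,0,-0.02,0],[-0.2,0,0,-0.05,0],[-0.2,0,0,-0.08,0],[-0.2,0,0,-0.11,0],[-0.2,0,0,-0.14,0]]]' >/dev/null
python3 -m jog '[[[-0.2,-0.02,0.03,0,0],[-0.2,-0.04,0.06,0,0],[-0.2,-0.06,0.09,0,0],[-0.2,-0.08,0.12,0,0],[-0.2,-0.1,0.15,0,0]]]' >/dev/null
python3 -m jog '[[[-0.2,0,0.03,0,0],[-0.2,0,0.06,0,0],[-0.2,0,0.09,0,0],[-0.2,0,0.12,0,0],[-0.2,0,0.15,0,0]]]' >/dev/null
python3 - <<'E'
from h import *
t=robot.read_camera("top"); s=robot.read_camera("side")
cv2.imwrite("pics/t6.png",t[:,:,::-1]);cv2.imwrite("pics/s6.png",s[:,:,::-1])
u=np.array([np.cos(np.radians(21)),np.sin(np.radians(21))]); c=np.array([.5862,.2175])
P=[[*(c-u*d),.1205] for d in(.020,.052,-.034)]
for n,im in(("top",t),("side",s)):
    g=cv2.cvtColor(im,cv2.COLOR_RGB2GRAY); o=cv2.imread(f"pics/{n.replace('top','t').replace('side','s')}2.png",0)
    d=cv2.absdiff(cv2.GaussianBlur(g,(3,3),0),cv2.GaussianBlur(o,(3,3),0)); p=pix(n,P); print(n,"origin,eye end,nose expected",p.round(1).tolist())
    x0,y0=(p.min(0)-15).astype(int); x1,y1=(p.max(0)+15).astype(int)
    k,l,st,ce=cv2.connectedComponentsWithStats((d[y0:y1,x0:x1]>30).astype(np.uint8))
    print([( (st[j][:2]+[x0,y0]).tolist(),st[j][2:].tolist()) for j in range(1,k) if st[j][4]>3])
print(robot.observe()["time"],robot.observe()["contact_force"])
E
```

```text
time: 33.45
tool_pos: [0.5528, 0.2057, 0.0984]
tool_rot: [3.142, -0.0, 0.386]
contact_force: [-0.3, 0.2, -0.3]
opening: 0.0367
grip_force: 0.0
top origin,eye end,nose expected [[204.3, 223.8], [209.9, 238.7], [195.0, 199.0]]
[([195, 202], [2, 3, 4]), ([202, 225], [11, 16, 53])]
side origin,eye end,nose expected [[319.1, 327.9], [341.6, 321.9], [280.0, 338.1]]
[([319, 317], [27, 18, 327]), ([291, 333], [4, 3, 9]), ([281, 334], [7, 5, 28])]
34.8 [ 0.9295441   0.69490649 -0.03616103]
```

```bash
python3 - <<'E'
from h import *
a=np.radians(21);u=np.array([np.cos(a),np.sin(a)]);v=np.array([-u[1],u[0]]);c=np.array([.5862,.2175])
for gap in(0,.002,.004):
  for n in("top","side"):
    p=pix(n,[[*(c-u*(d+gap)+v*w),z] for d in(.02,.052) for w in(-.007,.007) for z in(.1148,.1248)])
    q=pix(n,[[*(c+u*(.034-gap)),.1198]])
    print(gap,n,"eye",p.min(0).round(1),p.max(0).round(1),"nose",q.round(1))
for n,(x,y,w,h) in(("t",(199,220,18,24)),("s",(315,314,36,24))):
    g=cv2.imread(f"pics/{n}6.png",0).astype(int);o=cv2.imread(f"pics/{n}2.png",0).astype(int)
    d=(g-o)[y:y+h,x:x+w]; print(n,"rowmax",dict(zip(range(y,y+h),d.max(1))) if n=="t" else dict(zip(range(x,x+w),d.max(0))))
g=cv2.imread("pics/s6.png",0).astype(int)-cv2.imread("pics/s2.png",0); print("nose cols",dict(zip(range(274,292),abs(g[330:344,274:292]).max(0))))
E
```

```text
0 top eye [200.3 222.4] [214.1 240. ] nose [[195.1 199.1]]
0 side eye [317.6 316. ] [343.4 334.5] nose [[280.  338.4]]
0.002 top eye [200.6 223.3] [214.4 241. ] nose [[195.5 200. ]]
0.002 side eye [319.  315.6] [344.8 334.1] nose [[281.5 338. ]]
0.004 top eye [201.  224.2] [214.8 241.9] nose [[195.8 200.9]]
0.004 side eye [320.4 315.2] [346.2 333.8] nose [[283.  337.6]]
t rowmax {220: np.int64(1), 221: np.int64(24), 222: np.int64(56), 223: np.int64(58), 224: np.int64(47), 225: np.int64(60), 226: np.int64(77), 227: np.int64(67), 228: np.int64(58), 229: np.int64(56), 230: np.int64(63), 231: np.int64(69), 232: np.int64(73), 233: np.int64(73), 234: np.int64(81), 235: np.int64(100), 236: np.int64(80), 237: np.int64(63), 238: np.int64(78), 239: np.int64(59), 240: np.int64(61), 241: np.int64(30), 242: np.int64(5), 243: np.int64(2)}
s rowmax {315: np.int64(6), 316: np.int64(8), 317: np.int64(11), 318: np.int64(6), 319: np.int64(40), 320: np.int64(94), 321: np.int64(110), 322: np.int64(97), 323: np.int64(99), 324: np.int64(107), 325: np.int64(111), 326: np.int64(119), 327: np.int64(121), 328: np.int64(116), 329: np.int64(108), 330: np.int64(106), 331: np.int64(108), 332: np.int64(99), 333: np.int64(90), 334: np.int64(95), 335: np.int64(106), 336: np.int64(104), 337: np.int64(95), 338: np.int64(99), 339: np.int64(121), 340: np.int64(137), 341: np.int64(138), 342: np.int64(141), 343: np.int64(144), 344: np.int64(112), 345: np.int64(50), 346: np.int64(9), 347: np.int64(2), 348: np.int64(2), 349: np.int64(2), 350: np.int64(2)}
nose cols {274: np.int64(2), 275: np.int64(2), 276: np.int64(2), 277: np.int64(2), 278: np.int64(1), 279: np.int64(2), 280: np.int64(15), 281: np.int64(46), 282: np.int64(78), 283: np.int64(98), 284: np.int64(108), 285: np.int64(114), 286: np.int64(103), 287: np.int64(66), 288: np.int64(27), 289: np.int64(22), 290: np.int64(35), 291: np.int64(48)}
```

The pin is through, with its nose showing on the far side. The eye is home to within about 1 mm of camera error. To be sure, I give its rear end a feather-light nudge with closed fingers.

```bash

python3 -m jog '[[[-1,0,-0.03,0,0],[-1,0,-0.06,0,0],[-1,0,-0.09,0,0],[-1,0,-0.12,0,0],[-1,0,-0.15,0,0]]]' >/dev/null
python3 -m jog '[[[-1,0.01,-0.03,0,0],[-1,0.02,-0.06,0,0],[-1,0.03,-0.09,0,0],[-1,0.04,-0.12,0,0],[-1,0.055,-0.15,0,0]]]' >/dev/null
python3 -m jog '[[[-1,0,0,0,0],[-1,0,0,0,0],[-1,0,0,0,0]]]'
python3 -c "
from h import *
go((.5115,.1888,.0985),22.1)"
```

```text
time: 35.88
tool_pos: [0.5106, 0.1887, 0.2383]
tool_rot: [3.141, 0.001, 0.387]
contact_force: [0.8, -0.7, -0.6]
opening: 0.0004
grip_force: 0.0
now [0.5106 0.1887 0.2383] yaw 22.16 q6 1.398 shift [0.001  0.0002 0.1398] turn 0.0011 t 35.8833
```

```bash

python3 -m jog '[[[-1,0,0,0.03,0],[-1,0,0,0.06,0],[-1,0,0,0.09,0],[-1,0,0,0.12,0],[-1,0,0,0.14,0]]]' >/dev/null
python3 -m jog '[[[-1,0,0,0,0],[-1,0.006,0,0,0],[-1,0.012,0,0,0],[-1,0.015,0,0,0],[-1,0.015,0,0,0]]]'| grep -E "pos|contact"
python3 -m jog '[[[-1,0.001,0,0,0],[-1,0.001,0,0,0]]]'| grep -E "pos|contact"
python3 -m jog '[[[-1,0.001,0,0,0],[-1,0.001,0,0,0]]]'| grep -E "pos|contact"
python3 -m jog '[[[-1,0.001,0,0,0],[-1,0.001,0,0,0]]]'| grep -E "pos|contact"
```

```text
tool_pos: [0.5269, 0.1946, 0.1001]
contact_force: [-0.6, -0.2, 0.2]
tool_pos: [0.5263, 0.1949, 0.0991]
contact_force: [-0.6, 0.1, 0.3]
tool_pos: [0.5269, 0.1952, 0.0986]
contact_force: [-0.1, -0.6, -0.8]
tool_pos: [0.5274, 0.1954, 0.0983]
contact_force: [-1.0, -1.5, 0.7]
```

```bash

python3 -m jog '[[[-1,0.0007,0,0,0],[-1,0.0007,0,0,0]]]'| grep -E "pos|contact"
python3 -m jog '[[[-1,0.0007,0,0,0],[-1,0.0007,0,0,0]]]'| grep -E "pos|contact"
python3 -m jog '[[[-1,0.0007,0,0,0],[-1,0.0007,0,0,0]]]'| grep -E "pos|contact"
```

```text
tool_pos: [0.5276, 0.1955, 0.0982]
contact_force: [-4.0, -1.5, 1.6]
tool_pos: [0.5278, 0.1956, 0.0981]
contact_force: [-5.4, -2.8, 2.8]
tool_pos: [0.5279, 0.1957, 0.0979]
contact_force: [-7.3, -3.1, 2.7]
```

That's a firm stop along the pin's axis, so the eye is against the nut. I back away and hand in.

```bash

python3 -m jog '[[[-1,-0.01,0,0,0],[-1,-0.025,0,0,0],[-1,-0.025,0,-0.03,0],[-1,-0.025,0,-0.06,0],[-1,-0.025,0,-0.1,0]]]' >/dev/null
python3 -m jog '[[[-1,0,0.03,-0.03,0],[-1,0,0.06,-0.03,0],[-1,0,0.09,-0.03,0],[-1,0,0.12,-0.03,0],[-1,0,0.15,-0.03,0]]]' >/dev/null
python3 -m jog '[[[-1,0,0.03,0,0],[-1,0,0.06,0,0],[-1,0,0.09,0,0],[-1,0,0.12,0,0],[-1,0,0.12,0,0]]]' >/dev/null
python3 - <<'E'
from h import *
g=cv2.cvtColor(robot.read_camera("side"),cv2.COLOR_RGB2GRAY).astype(int); o=cv2.imread("pics/s2.png",0).astype(int)
print("eye",(g-o)[314:338,315:350].max(0)); print("nose",abs(g-o)[330:344,276:292].max(0))
print(robot.observe()["time"],robot.hand_in())
E
```

```text
eye [  8  14  14   8  49  91 101  94 106 110 109 119 123 118 108 103 106 101
  90  92 103 102  95  96 117 135 139 141 117  61  14   1   1   1   0]
nose [  3   2   2  13  46  84 101 104 111 115 105  68  25  23  32  42]
the job is handed in; nothing more can be done
39.0167 None
```

I tightened the castle nut to the first slot lined up after the bite, pushed the locking pin through slot and hole until its eye met the nut, let go, and handed the job in at 39 s. The nut bit after about 90–94° and lined up at about 115°. The last check with the side camera showed the pin's nose out the far side, and I did not move or touch the other fittings on purpose.

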